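# Hold direct pressure on the bleeding-control trainer

## Task

Practise direct pressure on the bleeding-control trainer: pick up the white hand presser with the large round plate, set its foot into the round well of the skin-toned block and press it straight down against the sprung plunger until its plate sits flat and firmly against the block's top face, without forcing it. Keep it pressed there for three seconds, and finish while still holding it down: do not let go. Leave everything else on the table where it is.

Things in the scene. Friction and masses are not known exactly. Their poses are not given: they have to be found in the camera images.
- presser_center (a point): the presser to use: white plastic, LARGE ROUND plate, standing upright on the table. Upwards: round foot 42 mm across, 18 long, lower edge bevelled; plate 64 mm across, 6 thick; flat upright grip 44 mm wide (its x), 24 thick (its y), 46 tall. 70 mm tall in all, 0.08 to 0.17 kg. This point: on its axis, half-way up, 35 mm above its underside, 11 mm above the plate's top; z up
- well_mouth (a point): centre of the mouth of the trainer's round well, level with the block's flat top face, 60 mm above the table; z up, x along the block's long side. The well is 46 mm across and 34 mm deep, filled to 4 mm below the face by a white sprung plunger disc, 43 mm across. Press with clearly more than the spring: 15 to 30 N in all is right, over 60 N is forcing it
- trainer: the trainer, fixed to the table: a skin-toned block, 150 x 120 mm, top face 60 mm above the table, in the middle of a shallow steel tray 240 x 180 mm with a 22 mm high rim; origin at the centre of the tray's underside, 60 mm straight below the well's mouth, x along the tray's long side
- plunger (a joint): how far the sprung plunger is pushed down into the well, in m: 0 at rest, its top 4 mm below the block's face. It resists with 4.5 N at first, rising to about 10.5 N at 0.014, where the presser's plate meets the block's top face: that face is the hard stop. It springs back when let go
- square_presser_center (a point): a presser of the same white plastic and height but with a SQUARE 62 mm plate, not to be used; point half-way up, 35 mm above its underside
- small_presser_center (a point): a smaller white presser with a round 48 mm plate, not to be used, 62 mm tall; point half-way up, 31 mm above its underside
- presser: the same large round-plated presser; origin at the centre of its foot's underside, same axes
- squeeze_bottle: loose bystander: squeeze bottle, dark red with a red spout, 56 mm diameter, 175 mm tall; origin at the centre of its underside
- tape_roll: loose bystander: paper tape roll lying flat, 68 mm diameter, 25 mm tall; origin at the centre of its underside
- dressing_pack: loose bystander: paper dressing pack, 60 x 120 x 30 mm; origin at the centre of its underside
- swab_jar: loose bystander: clear jar with white cap, 60 mm diameter, 75 mm tall; origin at the centre of its underside
- steel_cup: loose bystander: open steel cup, 72 mm diameter, 70 mm tall; origin at the centre of its underside
- shears: loose bystander: dressing shears lying flat, about 175 x 80 x 11 mm, blades towards its +x; origin on the table below the shears, near the pivot
There are look-alikes about, which are no part of the job. What is shaped like the presser but red is not meant.

How it is judged:
On the way, in this order (a step that is already met when the one before it is completed fails the run):
1. the large round-plated presser is picked up: its foot clear of the table by 20 mm, still outside the well (height (world z) of presser_center above 0.055 m and value of joint plunger below 0.003 m and contact force between presser and the fingers above 0.5 N), for 0.1 s.
2. the presser is pressed home in the well, its plate on the block's face, and kept there (horizontal distance between presser_center and well_mouth below 0.004 m and z of presser_center in the frame of well_mouth below 0.0195 m and value of joint plunger above 0.0125 m and angle between presser_center's own z axis and vertical below 0.06 rad and contact force between presser and trainer above 12 N), for 2.5 s.
At the end, for the whole second after the job is handed in: Foot in the well (axes within 4 mm, upright within 0.06 rad), plunger in by over 12.5 mm, presser bearing on the trainer with over 12 N (the spring takes about 10.5 N, the rest is on the stop), still, held down by the robot; all else within 30 mm of its start (all of step 2 and (contact force between presser and the fingers above 3 N or contact force between presser and the arm above 3 N) and linear speed of presser below 0.02 m/s and distance of each of square_presser_center, small_presser_center, squeeze_bottle, tape_roll, dressing_pack, swab_jar, steel_cup, shears from where it was at the start of the episode below 0.03 m); the arm keeps its last pose, push and grip.
It fails at once if the presser is forced: more than 60 N on the trainer (contact force between presser and trainer above 60 N).
It fails at once if another presser or a bystander is moved by more than 30 mm (distance of any of square_presser_center, small_presser_center, squeeze_bottle, tape_roll, dressing_pack, swab_jar, steel_cup, shears from where it was at the start of the episode above 0.03 m).
It also fails if it takes over 48 s, if anything falls off the work surface, if the arm or the gripper's body presses on something with over 40 N, if the wrist force passes 120 N, or if a joint passes its speed limit or range.

## Robot

A 6-joint arm with a two-finger parallel gripper is mounted at the origin on the work surface. World frame = base frame: x ahead of the robot, y to its left, z up, the work surface at z = 0. Lengths are in m, angles in rad, forces in N, time in s.
With the tool pointing down it reaches from about 0.325 to 0.9 m from the base axis. Payload 6.1 kg.
Tool frame: the origin (TCP) lies at the very end of the fingers, on their centre line; the grasp point (between the pads) lies 19 mm behind it; z points along the fingers, y is the line along which they close (so a half turn about z gives the same grasp; the last joint's range is limited). The gripper opens to 85 mm and grips with 20 to 120 N. Pads are 22 mm wide; open, the fingers measure 114 mm over their backs; the gripper's body (76 mm by 85 mm) begins 54 mm behind the grasp point. The pads swing forward as they close: fully open they stand 13 mm farther back than shut.
Start: joints at [0.983, 0.22, 1.526, -0, 1.395, -0.126], TCP at [0.278, 0.56, 0.231] pointing down, gripper open.
Joint ranges: [-2.98, 2.98], [-0.91, 2.08], [0.09, 2.57], [-1.24, 4.39], [0.2, 2.65], [-2.68, 2.68]. Speed limits (rad/s): [2.57, 2.57, 3.01, 3.14, 3.14, 3.14].

## Interface

Orientations are given as a unit quaternion [w, x, y, z].
In Python, from workcell import env, imaging, nets gives the robot as it stands.
- The arm moves only by the tool move_arm, never from a script. Its argument "series" is text: rows parted by semicolons, each of 5 numbers parted by spaces: the opening, from -1 (shut) to 1 (fully open), then the shift along the world's x, y, z each as a share of 0.1 m, from -1 to 1, then the turn about the world's z as a share of pi rad, from -1 to 1. A call has exactly 5 rows; each row is the pose to reach, as a shift and turn from the pose commanded when the call began, turning the shorter way round; what a row does not reach only later rows make up. A row lasts 1/8 s, in which the tool goes at most 62.5 mm and 10.7 degrees, less where a joint would pass 70% of its speed; a pose out of reach is approached as far as the arm can. A call with a number of a shift or a turn outside -1 to 1 is refused whole. A call with a gripper value outside its range is refused whole. The fingers move at their own pace and stop on an object; "force" is the grip in N (left out, the last holds). Time passes only in rows, so rows that repeat a pose let the fingers close, or fill a call up. It gives the time, the measured TCP pose, the force, the opening and the grip force at its end, in the units of the state.
- env.read_state(): the state, without advancing time (a new reading comes with each control period).
- imaging.grab_frame(name): name is "side" or "top" or "wrist"; returns the picture (400x640x3 uint8, blue, green, red); there is no depth.
- imaging.camera_params(name): a dict with "vfov" (degrees; the focal length in pixels is half the picture's height over the tangent of half this angle, whatever the lens; pixels are square), "cx", "cy" (the principal point, pixels), "k1" (the pictures are not rectified: a ray, as slopes to the right and down, at radius r is drawn at 1 + k1 r^2 times it, then the intrinsics apply), "camera_from_world" (4x4, takes a point from world to camera coordinates). Camera axes: x right, y up, looking along -z (the intrinsics and any distortion apply to the point x, -y, -z); pixel columns grow to the right and rows downward; lengths in m; the calibration is good to about 2 mm. A picture is of the moment at which its call begins: read the wrist's pose just before it. camera_params takes no time and is no camera call; for the wrist camera it gives the pose at the moment of the call.
- env.sign_off(): hands the job in; it is judged then, once.
Trained networks look in the newest picture that a camera, given by its name, has taken for a name from the list of things; names that differ only in an ending like _2 or _b are one class to them, and where a whole thing is asked for, a point or a joint stands for the part that bears it (a point fixed in the world has none). Each returns a list of dicts, best first, with "conf" (0 to 1); they miss things now and then, are a little off and sometimes report something else, mostly with a low value. They report only what shows in the picture. A call takes as long as a camera call. They do not tell look-alikes from the thing itself.
- nets.spot_in(label, camera): "point" ([x, y, z] in m, in the coordinates of the camera as it stood for that picture, good to about 4 mm: the middle of the surface that is visible of it).
- nets.silhouettes(label, camera): "region" (400x640 bool, what is visible of it).
- nets.place_of(label, camera): "point" ([x, y, z] in m, in the coordinates of the camera as it stood for that picture, good to about 4 mm: a listed point, or the origin of a listed thing).
The state is a dict: "clock": time; "joint_positions": joint angles; "dq": joint speeds; "effort": joint torques, N m; "tool_pos": TCP position; "tool_rot": TCP orientation; "force": force on the tool from outside, world axes, zero at the start; "ft_torque": the same for the moment, N m; "finger_gap": finger opening in m; "finger_force": force on a finger pad.
Only numpy, scipy, OpenCV 4.12 (cv2) and the standard library are available. Lean on these libraries where they do the work, as an engineer would, in place of code of your own. Each camera call takes 0.05 s, during which the arm holds its last target. There are 200 camera calls.

## Working session

There is one attempt and no reset: what is moved stays moved. The work goes in short steps, Python scripts to look and compute and a tool call to move; the robot and the scene stay as the last step left them, time stands still between calls to the robot, and variables do not carry over. Pictures are saved under pics/ and viewed, at most 10 in all, crops included, and the job is handed in when it is done.

Besides the shell and the picture viewer there is one more tool, called after "Call:" in YAML: its name, and indented under it one key for each argument. move_arm: Moves the arm, as the interface text tells. Its arguments: {"type":"object","properties":{"series":{"type":"string"},"force":{"type":"number"}},"required":["series"]}

```bash
mkdir -p pics; cat > h.py <<'E'
from workcell import env, imaging, nets
import numpy as np, cv2
def towld(p,c):
    T=np.linalg.inv(np.array(c['camera_from_world'])); return (T@np.r_[p,1])[:3]
def proj(P,c):
    q=(np.array(c['camera_from_world'])@np.r_[P,1])[:3]; s=np.array([q[0],-q[1]])/-q[2]
    f=200/np.tan(np.radians(c['vfov'])/2); s=s*(1+c['k1']*(s@s)); return np.array([c['cx'],c['cy']])+f*s
def ray(px,c,z):
    f=200/np.tan(np.radians(c['vfov'])/2); d=(np.array(px)-[c['cx'],c['cy']])/f; s=d.copy()
    for _ in range(20): s=d/(1+c['k1']*(s@s))
    T=np.linalg.inv(np.array(c['camera_from_world'])); v=T[:3,:3]@[s[0],-s[1],-1]; o=T[:3,3]
    return o+v*(z-o[2])/v[2]
E
python3 - <<'E'
from h import *
for n in ('top','side'):
    im=imaging.grab_frame(n); c=imaging.camera_params(n); cv2.imwrite(f'pics/{n}0.png',im); print(n,towld([0,0,0],c).round(3))
    for l in ('presser_center','square_presser_center','small_presser_center','well_mouth','trainer')+(('squeeze_bottle','tape_roll','dressing_pack','swab_jar','steel_cup','shears') if n=='top' else ()):
        for d in nets.place_of(l,n): 
            w=towld(d['point'],c); print(l,round(d['conf'],2),w.round(4),proj(w,c).round())
print(env.read_state()['clock'])
E
```

```text
top [ 0.438 -0.062  1.537]
presser_center 0.76 [ 0.3952 -0.4633  0.0388] [437. 261.]
presser_center 0.56 [ 0.4998 -0.4804  0.0301] [440. 229.]
presser_center 0.53 [ 0.5386 -0.3191  0.0363] [390. 218.]
square_presser_center 0.85 [ 0.6293 -0.1466  0.0356] [336. 191.]
small_presser_center 0.66 [ 0.4598 -0.1705  0.0306] [345. 243.]
well_mouth 0.81 [0.5948 0.1952 0.0593] [229. 203.]
trainer 0.83 [ 0.602   0.1979 -0.0007] [232. 203.]
squeeze_bottle 0.68 [ 0.6296 -0.4465  0.0055] [426. 190.]
squeeze_bottle 0.67 [ 0.7814 -0.1071  0.0039] [323. 147.]
tape_roll 0.75 [ 0.6321 -0.4428  0.0038] [425. 189.]
dressing_pack 0.79 [ 0.782  -0.1038  0.0015] [322. 147.]
dressing_pack 0.62 [ 0.4175 -0.0276 -0.0036] [301. 257.]
swab_jar 0.62 [ 0.3898  0.3555 -0.0018] [184. 268.]
steel_cup 0.8 [ 0.3882 -0.3508 -0.0029] [400. 264.]
shears 0.87 [ 0.7265 -0.304   0.0032] [382. 162.]
side [-0.045 -0.752  1.129]
presser_center 0.64 [ 0.3941 -0.4621  0.0375] [392. 342.]
presser_center 0.59 [ 0.5422 -0.3201  0.0364] [390. 267.]
presser_center 0.56 [ 0.4975 -0.4767  0.0368] [427. 318.]
presser_center 0.5 [ 7.765e-01 -1.008e-01 -3.000e-04] [388. 183.]
square_presser_center 0.97 [ 0.6266 -0.1554  0.0376] [367. 212.]
small_presser_center 0.82 [ 0.4607 -0.1671  0.0327] [325. 250.]
small_presser_center 0.19 [ 0.5435 -0.3187  0.0364] [390. 266.]
well_mouth 0.85 [0.6005 0.1944 0.0589] [277. 148.]
trainer 0.63 [0.5956 0.1978 0.0022] [277. 162.]
0.9
```

View pics/top0.png

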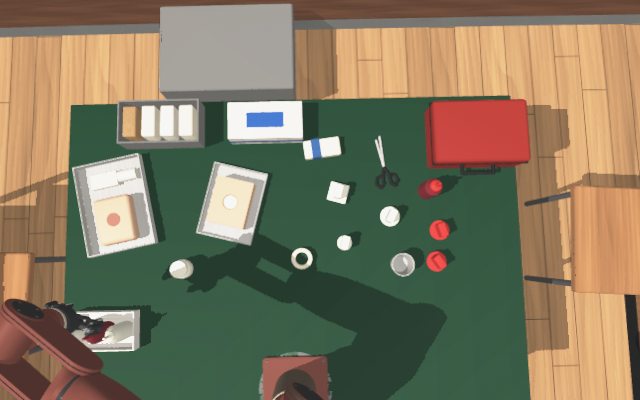

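View pics/side0.png

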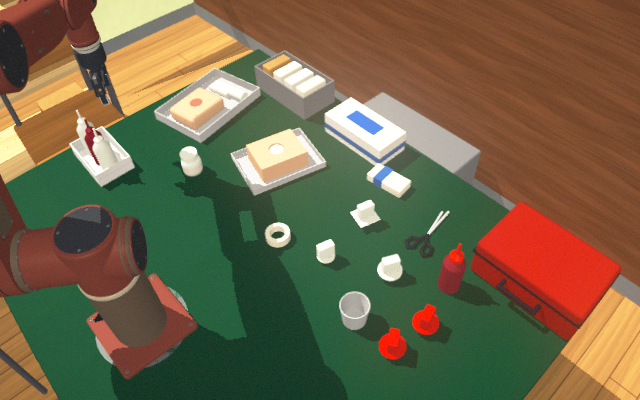

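Candidates: white large round plate at top (390,217); square plate (338,192); small round (344,242); red ones (439,230) and (437,261). By the description I choose (390,217), about (0.540, -0.319). The trainer with the white plunger is at (231,202); the one with the red disc at (114,219) is a look-alike.

```bash
python3 - <<'E'
from h import *
a=cv2.imread('pics/top0.png')[192:242,360:420]; b=cv2.imread('pics/side0.png')[242:292,360:420]
cv2.imwrite('pics/crop0.png',np.hstack([cv2.resize(x,None,fx=6.5,fy=6.5,interpolation=cv2.INTER_CUBIC) for x in (a,b)]))
s=env.read_state(); print(s['tool_pos'],s['tool_rot'],s['finger_gap'])
c=imaging.camera_params('wrist'); print(np.array(c['camera_from_world']).round(3),c['vfov'])
E
```

```text
[0.27847903 0.55953923 0.23131676] [9.03568799e-06 2.28845506e-01 9.73462754e-01 1.60074193e-05] 0.08503551510455008
[[ 0.445  0.896 -0.    -0.626]
 [-0.856  0.425 -0.296  0.038]
 [-0.265  0.132  0.955 -0.379]
 [ 0.     0.     0.     1.   ]] 70.6350347399062
```

View pics/crop0.png

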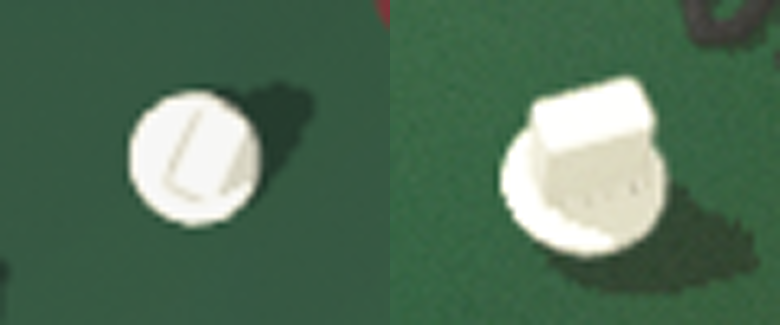

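The crop shows a white round plate with an upright grip, long side about -20° from world x. The gripper's closing line at 63° is close to that already. I'll pass over the trainer first to measure the well.

Call:
move_arm:
  series: "1 0.2 -0.2 0 0; 1 0.4 -0.4 0 0; 1 0.6 -0.6 0 0; 1 0.8 -0.8 0 0; 1 1 -1 0 0"

```text
clock: 1.52
tool_pos: [0.3791, 0.4589, 0.2314]
tool_rot: [0.0, 0.229, 0.973, 0.0]
force: [0.3, -0.1, 0.5]
finger_gap: 0.0855
finger_force: 0.0
```

Call:
move_arm:
  series: "1 0.2 -0.2 0 0; 1 0.4 -0.4 0 0; 1 0.6 -0.6 0 0; 1 0.8 -0.8 0 0; 1 1 -1 0 0"

```text
clock: 2.15
tool_pos: [0.4791, 0.3588, 0.2314]
tool_rot: [0.0, 0.229, 0.973, 0.0]
force: [0.2, -0.1, -0.3]
finger_gap: 0.085
finger_force: 0.0
```

Call:
move_arm:
  series: "1 0.2 -0.2 0 0; 1 0.4 -0.4 0 0; 1 0.6 -0.6 0 0; 1 0.8 -0.8 0 0; 1 1 -1 0 0"

```text
clock: 2.78
tool_pos: [0.5791, 0.2588, 0.2314]
tool_rot: [0.0, 0.229, 0.973, 0.0]
force: [-0.0, -0.4, -0.3]
finger_gap: 0.0857
finger_force: 0.0
```

```bash
python3 - <<'E'
from h import *
s=env.read_state(); print(s['clock'],s['tool_pos'],s['force'])
c=imaging.camera_params('wrist'); im=imaging.grab_frame('wrist'); cv2.imwrite('pics/w1.png',im)
for l in ('well_mouth','trainer'):
    for d in nets.place_of(l,'wrist'):
        w=towld(d['point'],c); print(l,round(d['conf'],2),w.round(4),proj(w,c).round())
for d in nets.silhouettes('plunger','wrist'):
    r=d['region'].astype(np.uint8); cs=max(cv2.findContours(r,0,2)[0],key=cv2.contourArea)
    e=cv2.fitEllipse(cs); print('plunger',d['conf'],r.sum(),e,ray(e[0],c,.056).round(4))
E
```

```text
2.775 [0.57911021 0.25882889 0.2313506 ] [-0.00488184 -0.38482575 -0.25628807]
well_mouth 0.8 [0.602  0.2004 0.0608] [289. 222.]
plunger 0.56 894 ((285.89202880859375, 218.58872985839844), (32.322505950927734, 33.61944580078125), 132.52389526367188) [0.5977 0.1976 0.056 ]
```

View pics/w1.png

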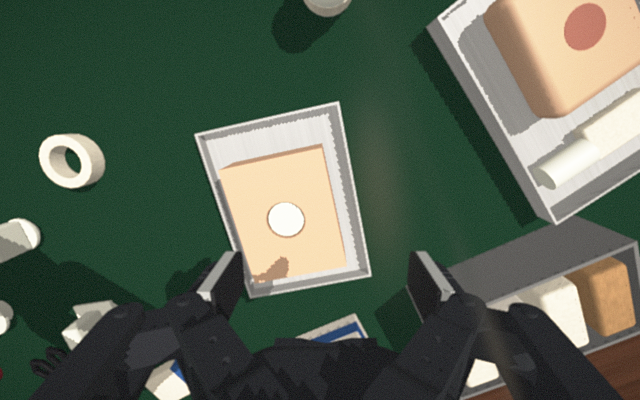

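The wrist view shows the plunger at (286,219), between the fingers' far ends; the red-disc look-alike is at the top right. The well is at about (0.598, 0.198). Next, on to the presser.

Call:
move_arm:
  series: "1 -0.02 -0.2 0 0; 1 -0.04 -0.4 0 0; 1 -0.06 -0.6 0 0; 1 -0.08 -0.8 0 0; 1 -0.1 -1 0 0"

```text
clock: 3.6
tool_pos: [0.5683, 0.1579, 0.2315]
tool_rot: [0.0, 0.229, 0.973, 0.0]
force: [0.9, -0.3, 0.5]
finger_gap: 0.0856
finger_force: 0.0
```

Call:
move_arm:
  series: "1 -0.02 -0.2 0 0; 1 -0.04 -0.4 0 0; 1 -0.06 -0.6 0 0; 1 -0.08 -0.8 0 0; 1 -0.1 -1 0 0"

```text
clock: 4.22
tool_pos: [0.5583, 0.0582, 0.2313]
tool_rot: [-0.0, 0.229, 0.973, -0.0]
force: [-0.1, 0.8, 0.2]
finger_gap: 0.0853
finger_force: 0.0
```

Call:
move_arm:
  series: "1 -0.02 -0.2 0 0; 1 -0.04 -0.4 0 0; 1 -0.06 -0.6 0 0; 1 -0.08 -0.8 0 0; 1 -0.1 -1 0 0"

```text
clock: 4.85
tool_pos: [0.5483, -0.0418, 0.2313]
tool_rot: [0.0, 0.229, 0.973, 0.0]
force: [0.3, -0.0, -0.8]
finger_gap: 0.0851
finger_force: 0.0
```

Call:
move_arm:
  series: "1 -0.02 -0.2 0 0; 1 -0.04 -0.4 0 0; 1 -0.06 -0.6 0 0; 1 -0.08 -0.8 0 0; 1 -0.1 -1 0 0"

```text
clock: 5.48
tool_pos: [0.5383, -0.1418, 0.2313]
tool_rot: [-0.0, 0.229, 0.973, -0.0]
force: [0.1, -0.9, 0.1]
finger_gap: 0.0853
finger_force: 0.0
```

Call:
move_arm:
  series: "1 -0.02 -0.2 0 0; 1 -0.04 -0.4 0 0; 1 -0.06 -0.6 0 0; 1 -0.08 -0.8 0 0; 1 -0.1 -1 0 0"

```text
clock: 6.1
tool_pos: [0.5283, -0.2418, 0.2313]
tool_rot: [0.0, 0.229, 0.973, -0.0]
force: [-0.3, -0.0, 0.6]
finger_gap: 0.0852
finger_force: 0.0
```

```bash
python3 - <<'E'
from h import *
s=env.read_state(); print(s['clock'],s['tool_pos'],s['tool_rot'],s['force'])
c=imaging.camera_params('wrist'); im=imaging.grab_frame('wrist'); cv2.imwrite('pics/w2.png',im)
np.save('c2.npy',c,allow_pickle=True)
for d in nets.place_of('presser_center','wrist'):
    w=towld(d['point'],c); print(round(d['conf'],2),w.round(4),proj(w,c).round())
p=proj([.54,-.319,.035],c).astype(int);print(p)
x,y=max(p[0]-60,0),max(p[1]-60,0)
cv2.imwrite('pics/w2c.png',np.hstack([im,np.zeros((400,0,3),np.uint8)]))
cv2.imwrite('pics/w2c.png',cv2.resize(im[y:y+120,x:x+120],None,fx=5,fy=5,interpolation=cv2.INTER_CUBIC)); print(x,y)
E
```

```text
6.1 [ 0.52832977 -0.24182911  0.23127873] [ 5.19178778e-07  2.28851724e-01  9.73461293e-01 -1.20485082e-06] [-0.33429558 -0.02350902  0.63768886]
0.7 [ 0.4958 -0.4784  0.0372] [152. 236.]
0.59 [ 0.398  -0.4602  0.0309] [120. 163.]
0.57 [ 0.5374 -0.3197  0.0381] [273. 213.]
[274 213]
214 153
```

View pics/w2c.png

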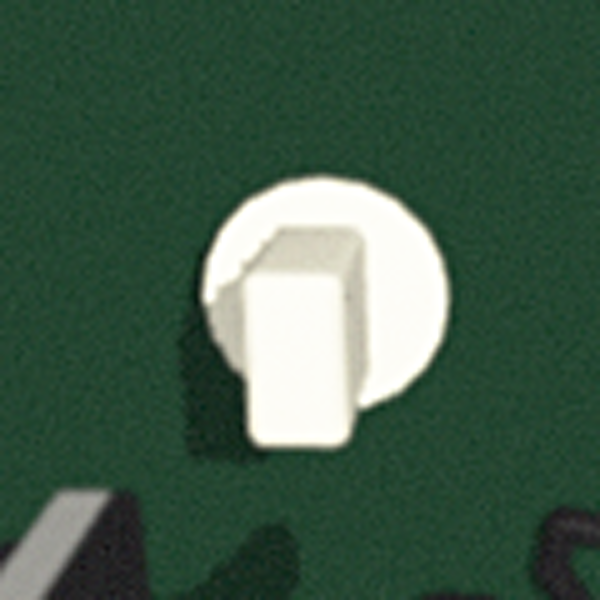

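The crop shows the grip's top face with corners (245,273), (347,271), (353,446) and (251,448), and the plate round it. These give the axis and yaw.

```bash
python3 - <<'E'
from h import *
c=np.load('c2.npy',allow_pickle=True).item()
k=[ray(np.array(p)/5+[213.6,152.6],c,.07) for p in ((245,273),(347,271),(353,446),(251,448))]
k=np.array(k); print(k.mean(0).round(4), [np.linalg.norm(k[i]-k[i-1]).round(4) for i in range(4)])
for a,b in ((0,3),(1,2),(0,1),(3,2)):
    v=k[b]-k[a]; print(np.degrees(np.arctan2(v[1],v[0])).round(1))
# plate rim: fit its visible outline with a circle on the plane z=.024
im=cv2.imread('pics/w2.png'); m=(im[:,:,2]>130).astype(np.uint8); cs=cv2.findContours(m,0,cv2.CHAIN_APPROX_NONE)[0]
cs=[q for q in cs if cv2.pointPolygonTest(q,(274,213),False)>0][0][:,0]
P=np.array([ray(p,c,.024)[:2] for p in cs]); ctr=np.array([.539,-.319])
from scipy.optimize import least_squares
r=least_squares(lambda q:np.linalg.norm(P-q[:2],axis=1)-.032,ctr,loss='soft_l1',f_scale=.0005); print(r.x.round(4),r.cost)
s=env.read_state();print(s['tool_pos'])
E
```

```text
[ 0.5435 -0.3156  0.07  ] [np.float64(0.0436), np.float64(0.0232), np.float64(0.0435), np.float64(0.0242)]
-28.4
-27.1
64.8
64.9
[ 0.5437 -0.3169] 0.00016090688570754926
[ 0.52811755 -0.24270179  0.23120169]
```

Call:
move_arm:
  series: "1 0.05 -0.25 0 0; 1 0.1 -0.5 0 0; 1 0.15 -0.745 0 0; 1 0.15 -0.745 -0.3 0; 1 0.15 -0.745 -0.6 0"

```text
clock: 6.82
tool_pos: [0.5439, -0.3151, 0.1709]
tool_rot: [0.0, 0.229, 0.973, 0.0]
force: [-0.4, -0.5, -0.4]
finger_gap: 0.0854
finger_force: 0.0
```

Call:
move_arm:
  series: "1 0 0 -0.3 0; 1 0 0 -0.6 0; 1 0 0 -0.8 0; 1 0 0 -1 0; 1 0 0 -1 0"

```text
clock: 7.45
tool_pos: [0.5425, -0.3141, 0.0695]
tool_rot: [-0.001, 0.229, 0.973, 0.001]
force: [-0.6, -0.5, -0.5]
finger_gap: 0.086
finger_force: 0.0
```

```bash
python3 - <<'E'
from h import *
s=env.read_state(); print(s['clock'],s['tool_pos'],s['force'])
c=imaging.camera_params('wrist'); im=imaging.grab_frame('wrist'); cv2.imwrite('pics/w3.png',im)
print(proj([.5436,-.316,.07],c),proj(s['tool_pos'],c))
E
```

```text
7.45 [ 0.54253361 -0.31410154  0.06948719] [-0.60144221 -0.49753473 -0.50833345]
[321.67587693 259.02743968] [323.85411743 255.72154866]
```

View pics/w3.png

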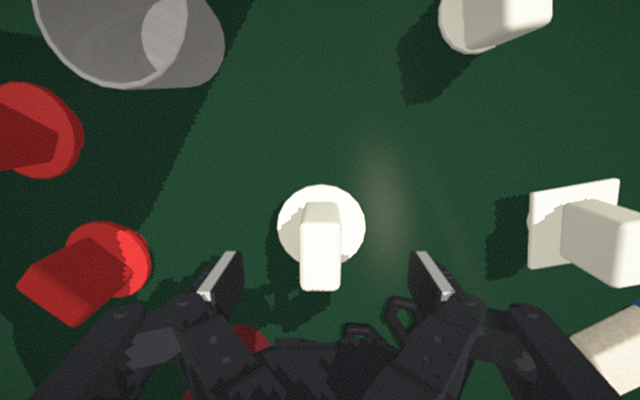

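The grip's top centre is at (320,257), between the fingertips at (238,255) and (412,255), so it's aligned. I'll descend and close.

Call:
move_arm:
  series: "1 0 0 -0.12 0; 1 0 0 -0.25 0; 1 0 0 -0.38 0; 1 0 0 -0.38 0; 0 0 0 -0.38 0"
  force: 60

```text
clock: 8.12
tool_pos: [0.5436, -0.315, 0.0333]
tool_rot: [0.0, 0.229, 0.973, 0.0]
force: [0.6, -0.5, 0.4]
finger_gap: 0.0697
finger_force: 0.0
```

Call:
move_arm:
  series: "-1 0 0 0 0; -1 0 0 0 0; -1 0 0 0 0; -1 0 0 0 0; -1 0 0 0 0"
  force: 60

```text
clock: 8.75
tool_pos: [0.5438, -0.3152, 0.0338]
tool_rot: [0.0, 0.229, 0.973, -0.0]
force: [-0.1, 0.2, 3.7]
finger_gap: 0.0235
finger_force: 59.2
```

```bash
python3 - <<'E'
from h import *
s=env.read_state(); print(s['clock'],s['tool_pos'],s['tool_rot'],s['force'],s['finger_gap'],s['finger_force'])
E
```

```text
8.75 [ 0.54379842 -0.31524467  0.03382665] [ 4.01698371e-04  2.28841830e-01  9.73463516e-01 -1.96832072e-04] [-0.10982612  0.23274976  3.74504499] 0.023485125180995468 59.16596710681915
```

Gripped. Lift, then carry.

Call:
move_arm:
  series: "-1 0 0 0.15 0; -1 0 0 0.35 0; -1 0 0 0.55 0; -1 0 0 0.75 0; -1 0 0 1 0"

```text
clock: 9.38
tool_pos: [0.5433, -0.3149, 0.1349]
tool_rot: [0.0, 0.229, 0.973, -0.0]
force: [0.2, 0.5, -0.6]
finger_gap: 0.0237
finger_force: 58.8
```

Call:
move_arm:
  series: "-1 0 0 0.2 0; -1 0 0 0.3 0; -1 0.05 0.2 0.3 0; -1 0.05 0.4 0.3 0; -1 0.05 0.6 0.3 0"

```text
clock: 10.0
tool_pos: [0.5478, -0.2525, 0.162]
tool_rot: [-0.001, 0.228, 0.974, 0.001]
force: [0.4, 0.3, -1.8]
finger_gap: 0.0236
finger_force: 58.9
```

Call:
move_arm:
  series: "-1 0.02 0.2 0 0; -1 0.04 0.4 0 0; -1 0.06 0.6 0 0; -1 0.08 0.8 0 0; -1 0.1 1 0 0"

```text
clock: 10.62
tool_pos: [0.5586, -0.1537, 0.1633]
tool_rot: [0.0, 0.229, 0.973, -0.0]
force: [0.5, -0.2, -1.4]
finger_gap: 0.0235
finger_force: 58.9
```

Call:
move_arm:
  series: "-1 0.02 0.2 0 0; -1 0.04 0.4 0 0; -1 0.06 0.6 0 0; -1 0.08 0.8 0 0; -1 0.1 1 0 0"

```text
clock: 11.25
tool_pos: [0.5686, -0.0536, 0.1633]
tool_rot: [0.0, 0.229, 0.973, -0.0]
force: [1.1, -0.6, -1.7]
finger_gap: 0.0235
finger_force: 58.9
```

Call:
move_arm:
  series: "-1 0.02 0.2 0 0; -1 0.04 0.4 0 0; -1 0.06 0.6 0 0; -1 0.08 0.8 0 0; -1 0.1 1 0 0"

```text
clock: 11.88
tool_pos: [0.5786, 0.0464, 0.1633]
tool_rot: [-0.0, 0.229, 0.973, 0.0]
force: [-0.0, -0.4, -1.4]
finger_gap: 0.0232
finger_force: 58.9
```

Call:
move_arm:
  series: "-1 0 0.2 0 0; -1 0 0.4 0 0; -1 0 0.6 0 0; -1 0 0.8 0 0; -1 0 1 0 0"

```text
clock: 12.5
tool_pos: [0.5784, 0.1463, 0.1633]
tool_rot: [0.0, 0.229, 0.973, -0.0]
force: [0.4, -0.7, -1.4]
finger_gap: 0.0239
finger_force: 58.9
```

```bash
python3 - <<'E'
from h import *
s=env.read_state(); print(s['clock'],s['tool_pos'],s['tool_rot'],s['force'],s['finger_gap'],s['finger_force'])
c=imaging.camera_params('wrist'); im=imaging.grab_frame('wrist'); cv2.imwrite('pics/w4.png',im); np.save('c4.npy',c,allow_pickle=True)
for l in ('well_mouth','presser_center'):
    for d in nets.place_of(l,'wrist'):
        w=towld(d['point'],c); print(l,round(d['conf'],2),w.round(4),proj(w,c).round())
E
```

```text
12.5 [0.57844495 0.14634306 0.16330169] [ 2.02194713e-05  2.28852833e-01  9.73461032e-01 -1.52500332e-05] [ 0.42024791 -0.6616116  -1.35540425] 0.023873058580668207 58.886112570762634
well_mouth 0.93 [0.6009 0.2008 0.0574] [389. 196.]
```

View pics/w4.png

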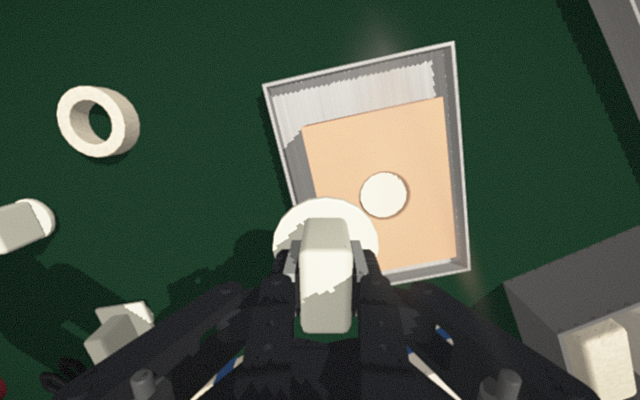

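The held presser's plate is at (326,240), its visible arc peaking at (326,197). The well's white disc is at (384,194). I'll measure both in this picture.

```bash
cat > rel.py <<'E'
from h import *
from scipy.optimize import least_squares
def edges(im,c,C,z,R,angs,sgn=-1,w=.006):
    g=cv2.GaussianBlur(im[:,:,0].astype(np.float32),(3,3),0); out=[]
    rs=np.arange(R-w,R+w,.0002)
    for a in angs:
        p=np.array([proj([C[0]+r*np.cos(a),C[1]+r*np.sin(a),z],c) for r in rs]).astype(np.float32)
        v=cv2.remap(g,p[None,:,0],p[None,:,1],1)[0]; d=sgn*np.gradient(v); i=d.argmax()
        if d[i]>1: out.append((C[0]+rs[i]*np.cos(a),C[1]+rs[i]*np.sin(a)))
    return np.array(out)
def circ(im,c,C,z,R,angs,w=.006):
    for _ in range(3):
        P=edges(im,c,C,z,R,angs,w=w)
        q=least_squares(lambda q:np.linalg.norm(P-q[:2],axis=1)-R,C,loss='soft_l1',f_scale=.0004)
        C=q.x
    e=np.linalg.norm(P-C,axis=1)-R
    return C,len(P),np.median(abs(e)),np.median(e)
E
python3 - <<'E'
from rel import *
im=cv2.imread('pics/w4.png'); c=np.load('c4.npy',allow_pickle=True).item()
A=np.linspace(0,2*np.pi,90)
tcp=np.array([0.5785,0.1463])
w=circ(im,c,[.598,.1976],.056,.0215,A); print('well',w)
# visible far arc: direction from plate toward camera side (153 deg)
B=np.radians(np.linspace(153-60,153+60,60))
for z in (.1515,.1535):
    p=circ(im,c,tcp,z,.032,B,w=.005); print('plate',z,p,'off',p[0]-tcp,'need',w[0]-p[0])
# cross-checks: earlier views
im1=cv2.imread('pics/w1.png')
c2=imaging.camera_params('top'); t=cv2.imread('pics/top0.png'); print('well top',circ(t,c2,[.598,.1976],.056,.0215,A))
im=imaging.grab_frame('top'); cv2.imwrite('pics/top1.png',im)
c3=imaging.camera_params('side'); t=cv2.imread('pics/side0.png'); print('well side',circ(t,c3,[.598,.1976],.056,.0215,A))
for n in ('top','side'):
    im=imaging.grab_frame(n); cc=imaging.camera_params(n)
    print(n,'plate',circ(im,cc,tcp,.1535,.032,A))
E
```

```text
well (array([0.59805336, 0.19690713]), 90, np.float64(0.00042277189173794104), np.float64(-0.00042277189173794104))
plate 0.1515 (array([0.57991323, 0.14648099]), 60, np.float64(0.00017841779695942916), np.float64(-1.0588545909573366e-05)) off [0.00141323 0.00018099] need [0.01814013 0.05042613]
plate 0.1535 (array([0.57951616, 0.14677215]), 60, np.float64(0.00017371612112152338), np.float64(1.8377608204597773e-05)) off [0.00101616 0.00047215] need [0.0185372  0.05013498]
well top (array([0.59970626, 0.19454299]), 90, np.float64(0.000887652716189324), np.float64(-0.0008339874692398479))
well side (array([0.59814727, 0.19565706]), 90, np.float64(0.000945010355135837), np.float64(-0.000826738326801503))
top plate (array([0.57873431, 0.14128268]), 12, np.float64(0.002162886002810725), np.float64(-4.7254940179292104e-05))
side plate (array([0.57841527, 0.14408485]), 46, np.float64(0.0011477802260689094), np.float64(0.00028132957937853503))
```

Both are measured in the same picture, so the offset from presser to well is about (+18.6, +50.2) mm. Move over the well, then lower to just above the face.

Call:
move_arm:
  series: "-1 0.06 0.17 0 0; -1 0.12 0.34 0 0; -1 0.186 0.502 0 0; -1 0.186 0.502 -0.1 0; -1 0.186 0.502 -0.2 0"

```text
clock: 13.42
tool_pos: [0.5967, 0.1953, 0.1421]
tool_rot: [-0.0, 0.229, 0.974, -0.0]
force: [0.2, -1.5, -1.8]
finger_gap: 0.0234
finger_force: 59.2
```

Call:
move_arm:
  series: "-1 0 0 -0.15 0; -1 0 0 -0.3 0; -1 0 0 -0.42 0; -1 0 0 -0.42 0; -1 0 0 -0.42 0"

```text
clock: 14.05
tool_pos: [0.5975, 0.1952, 0.1017]
tool_rot: [0.0, 0.229, 0.973, 0.0]
force: [-0.5, -0.0, -0.9]
finger_gap: 0.0232
finger_force: 59.2
```

```bash
python3 - <<'E'
from rel import *
s=env.read_state(); print(s['clock'],s['tool_pos'],s['force'],s['finger_gap'],s['finger_force'])
z=s['tool_pos'][2]-.0338+.024
A=np.linspace(0,2*np.pi,90)
for n in ('side','wrist'):
    im=imaging.grab_frame(n); c=imaging.camera_params(n); cv2.imwrite(f'pics/{n}5.png',im)
    print(n,circ(im,c,s['tool_pos'][:2],z,.032,A if n=='side' else np.radians(np.linspace(93,213,60)),w=.005))
    if n=='side':
        p=proj(s['tool_pos'],c).astype(int); a=cv2.resize(im[p[1]-35:p[1]+45,p[0]-50:p[0]+50],(500,400),interpolation=cv2.INTER_CUBIC)
cv2.imwrite('pics/s5.png',a)
E
```

```text
14.05 [0.59746241 0.19521529 0.10169935] [-0.50671965 -0.02985339 -0.90121736] 0.023221018033067562 59.15601432323456
side (array([0.59696253, 0.19488491]), 41, np.float64(0.0017410422754645244), np.float64(0.0007322744210246021))
wrist (array([0.59892353, 0.1957913 ]), 60, np.float64(0.0002019421239973125), np.float64(-2.0752553453465966e-05))
```

View pics/s5.png

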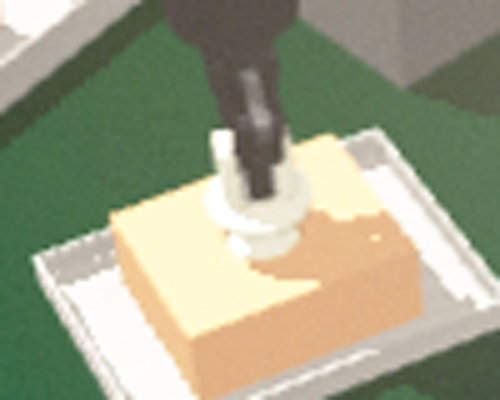

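The foot hangs over the well, about 8 mm above the face. Trim by (-0.5, +1) mm and enter slowly.

Call:
move_arm:
  series: "-1 -0.05 0.1 0 0; -1 -0.05 0.1 -0.05 0; -1 -0.05 0.1 -0.08 0; -1 -0.05 0.1 -0.1 0; -1 -0.05 0.1 -0.11 0"

```text
clock: 14.78
tool_pos: [0.5922, 0.2055, 0.0937]
tool_rot: [-0.0, 0.229, 0.974, 0.0]
force: [-11.7, -3.3, 24.3]
finger_gap: 0.0236
finger_force: 62.5
```

Call:
move_arm:
  series: "-1 0 0 -0.01 0; -1 0 0 -0.02 0; -1 0 0 -0.03 0; -1 0 0 -0.03 0; -1 0 0 -0.03 0"

```text
clock: 15.4
tool_pos: [0.5939, 0.2052, 0.0932]
tool_rot: [0.002, 0.229, 0.973, 0.0]
force: [-11.8, -4.9, 28.6]
finger_gap: 0.0232
finger_force: 64.1
```

I mis-scaled the trim: it went 10 mm instead of 1 mm, and the foot landed on the block's face at 28 N. Nothing was forced. I'll back off and undo it.

Call:
move_arm:
  series: "-1 0 0 0.05 0; -1 0 0 0.16 0; -1 0.02 -0.05 0.16 0; -1 0.045 -0.09 0.16 0; -1 0.045 -0.09 0.16 0"

```text
clock: 16.02
tool_pos: [0.5965, 0.1956, 0.1026]
tool_rot: [-0.0, 0.229, 0.973, -0.0]
force: [-1.2, 0.3, -1.8]
finger_gap: 0.0235
finger_force: 59.7
```

```bash
python3 - <<'E'
from rel import *
s=env.read_state(); print(s['clock'],s['tool_pos'],s['tool_rot'],s['force'],s['finger_gap'],s['finger_force'])
im=imaging.grab_frame('wrist'); c=imaging.camera_params('wrist'); cv2.imwrite('pics/w6.png',im)
for h in (.0058,.0078,.0098,.0118): print(h,circ(im,c,s['tool_pos'][:2]+[.001,.0005],s['tool_pos'][2]-h,.032,np.radians(np.linspace(93,213,60)),w=.005))
a=cv2.imread('pics/w4.png')[170:370,230:430]; b=im[170:370,230:430]
cv2.imwrite('pics/cmp6.png',cv2.resize(np.hstack([a,b]),None,fx=2,fy=2,interpolation=cv2.INTER_CUBIC))
E
```

```text
16.025 [0.59647395 0.19563097 0.10258705] [-4.49855341e-04  2.29188636e-01  9.73381893e-01 -2.40598051e-04] [-1.16287052  0.26065509 -1.7718335 ] 0.02345450223787423 59.6977436542511
0.0058 (array([0.59606615, 0.1970862 ]), 60, np.float64(0.00017286664892460918), np.float64(3.325643648542306e-05))
0.0078 (array([0.59647053, 0.19684642]), 60, np.float64(0.000188971743539601), np.float64(-1.3042852881579164e-05))
0.0098 (array([0.59692926, 0.19660483]), 60, np.float64(0.00017343978653387368), np.float64(1.4651096799447871e-06))
0.0118 (array([0.59738304, 0.19643215]), 60, np.float64(0.0001662533580391208), np.float64(1.8524798773365825e-05))
```

View pics/cmp6.png

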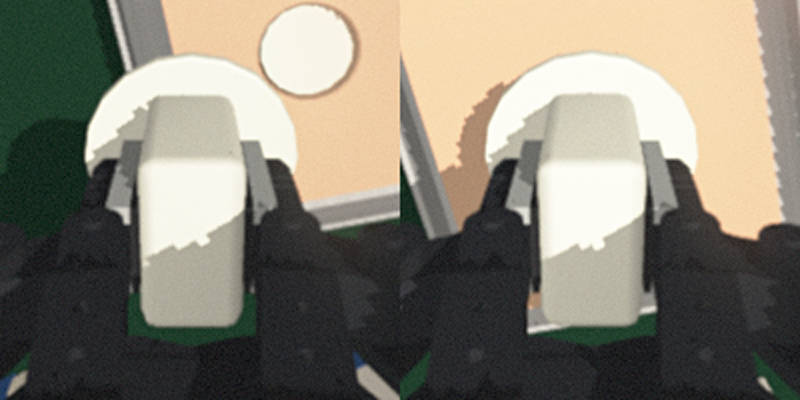

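The presser looks only slightly shifted in the grip, by less than 1 mm. Trim x by +1.3 mm (0.013 in shares this time) and lower slowly.

Call:
move_arm:
  series: "-1 0.013 0 0 0; -1 0.013 0 -0.04 0; -1 0.013 0 -0.08 0; -1 0.013 0 -0.1 0; -1 0.013 0 -0.11 0"

```text
clock: 16.7
tool_pos: [0.5977, 0.1962, 0.092]
tool_rot: [-0.0, 0.229, 0.973, -0.0]
force: [0.4, -0.6, -1.2]
finger_gap: 0.0235
finger_force: 59.7
```

No force, and lower than where it hit the face before, so the foot is in the well. I'll continue down.

Call:
move_arm:
  series: "-1 0 0 -0.01 0; -1 0 0 -0.02 0; -1 0 0 -0.03 0; -1 0 0 -0.04 0; -1 0 0 -0.05 0"

```text
clock: 17.32
tool_pos: [0.5981, 0.1963, 0.0878]
tool_rot: [0.0, 0.229, 0.973, 0.0]
force: [-2.5, -0.8, 3.8]
finger_gap: 0.0228
finger_force: 60.4
```

Call:
move_arm:
  series: "-1 0 0 -0.01 0; -1 0 0 -0.02 0; -1 0 0 -0.03 0; -1 0 0 -0.04 0; -1 0 0 -0.05 0"

```text
clock: 17.95
tool_pos: [0.598, 0.1963, 0.0826]
tool_rot: [0.0, 0.229, 0.973, 0.0]
force: [-3.4, -0.3, 6.0]
finger_gap: 0.0233
finger_force: 60.7
```

Call:
move_arm:
  series: "-1 0 0 -0.01 0; -1 0 0 -0.02 0; -1 0 0 -0.03 0; -1 0 0 -0.04 0; -1 0 0 -0.05 0"

```text
clock: 18.58
tool_pos: [0.5981, 0.1963, 0.0779]
tool_rot: [0.0, 0.229, 0.973, 0.0]
force: [-3.4, -0.1, 8.4]
finger_gap: 0.0232
finger_force: 61.0
```

Call:
move_arm:
  series: "-1 0 0 -0.005 0; -1 0 0 -0.01 0; -1 0 0 -0.015 0; -1 0 0 -0.015 0; -1 0 0 -0.015 0"

```text
clock: 19.2
tool_pos: [0.5981, 0.1963, 0.0766]
tool_rot: [0.0, 0.229, 0.973, 0.0]
force: [-3.6, -1.6, 9.1]
finger_gap: 0.0232
finger_force: 61.0
```

Call:
move_arm:
  series: "-1 -0.003 0 -0.004 0; -1 -0.003 0 -0.008 0; -1 -0.003 0 -0.012 0; -1 -0.003 0 -0.012 0; -1 -0.003 0 -0.012 0"

```text
clock: 19.82
tool_pos: [0.598, 0.1963, 0.0762]
tool_rot: [0.0, 0.229, 0.973, 0.0]
force: [-4.8, -1.6, 12.6]
finger_gap: 0.0234
finger_force: 61.6
```

Starting to meet the stop, since the arm is deflecting. Another 1.5 mm of push.

Call:
move_arm:
  series: "-1 0 0 -0.005 0; -1 0 0 -0.01 0; -1 0 0 -0.015 0; -1 0 0 -0.015 0; -1 0 0 -0.015 0"

```text
clock: 20.45
tool_pos: [0.5983, 0.1965, 0.0761]
tool_rot: [0.001, 0.229, 0.973, 0.0]
force: [-9.5, -1.9, 19.9]
finger_gap: 0.0237
finger_force: 62.7
```

Solid stop: 20 N with z unchanged. Relieve the sideways load a little, then check for tilt.

Call:
move_arm:
  series: "-1 -0.005 0 0 0; -1 -0.01 0 0 0; -1 -0.012 0 -0.005 0; -1 -0.012 0 -0.005 0; -1 -0.012 0 -0.005 0"

```text
clock: 21.08
tool_pos: [0.5982, 0.1965, 0.076]
tool_rot: [0.002, 0.229, 0.973, 0.001]
force: [-6.4, -2.8, 18.4]
finger_gap: 0.0229
finger_force: 62.5
```

```bash
python3 - <<'E'
from rel import *
s=env.read_state(); print(s['clock'],s['tool_pos'],s['tool_rot'],s['force'],s['ft_torque'],s['finger_force'])
im=imaging.grab_frame('wrist'); c=imaging.camera_params('wrist')
print(circ(im,c,s['tool_pos'][:2]+[.001,.0005],.066,.032,np.radians(np.linspace(93,213,60)),w=.005))
b=imaging.grab_frame('side'); cs=imaging.camera_params('side'); p=proj(s['tool_pos'],cs).astype(int)
b=b[p[1]-40:p[1]+40,p[0]-40:p[0]+40]
cv2.imwrite('pics/f7.png',np.hstack([cv2.resize(x,(400,400),interpolation=cv2.INTER_CUBIC) for x in (im[170:370,230:430],b)]))
E
```

```text
21.075 [0.59823613 0.19646108 0.07601882] [1.97365084e-03 2.28795782e-01 9.73472224e-01 6.50721686e-04] [-6.42833477 -2.8180156  18.38365495] [-0.46911804  0.8678565  -0.00911766] 62.51940965652466
(array([0.59904115, 0.19713979]), 60, np.float64(0.0001759422083195787), np.float64(-1.8034656611591593e-05))
```

View pics/f7.png

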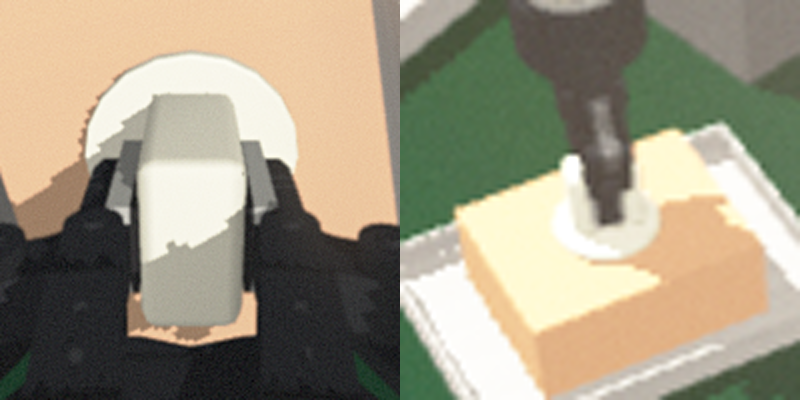

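The plate sits flat on the face at about 20 N. Hold for over 3 s.

Call:
move_arm:
  series: "-1 0 0 -0.005 0; -1 0 0 -0.005 0; -1 0 0 -0.005 0; -1 0 0 -0.005 0; -1 0 0 -0.005 0"

```text
clock: 21.8
tool_pos: [0.5982, 0.1965, 0.076]
tool_rot: [0.002, 0.229, 0.973, 0.001]
force: [-8.4, -3.1, 21.3]
finger_gap: 0.0235
finger_force: 63.0
```

Call:
move_arm:
  series: "-1 0 0 0 0; -1 0 0 0 0; -1 0 0 0 0; -1 0 0 0 0; -1 0 0 0 0"

```text
clock: 22.42
tool_pos: [0.5982, 0.1965, 0.076]
tool_rot: [0.002, 0.229, 0.973, 0.001]
force: [-8.6, -1.9, 22.2]
finger_gap: 0.0233
finger_force: 63.0
```

Call:
move_arm:
  series: "-1 0 0 0 0; -1 0 0 0 0; -1 0 0 0 0; -1 0 0 0 0; -1 0 0 0 0"

```text
clock: 23.05
tool_pos: [0.5983, 0.1965, 0.076]
tool_rot: [0.002, 0.229, 0.973, 0.001]
force: [-7.9, -1.7, 22.0]
finger_gap: 0.0231
finger_force: 63.0
```

Call:
move_arm:
  series: "-1 0 0 0 0; -1 0 0 0 0; -1 0 0 0 0; -1 0 0 0 0; -1 0 0 0 0"

```text
clock: 23.68
tool_pos: [0.5982, 0.1965, 0.076]
tool_rot: [0.002, 0.229, 0.973, 0.001]
force: [-7.5, -2.0, 22.2]
finger_gap: 0.0233
finger_force: 63.0
```

Call:
move_arm:
  series: "-1 0 0 0 0; -1 0 0 0 0; -1 0 0 0 0; -1 0 0 0 0; -1 0 0 0 0"

```text
clock: 24.3
tool_pos: [0.5982, 0.1965, 0.076]
tool_rot: [0.002, 0.229, 0.973, 0.001]
force: [-8.0, -2.2, 22.5]
finger_gap: 0.0235
finger_force: 63.0
```

Call:
move_arm:
  series: "-1 0 0 0 0; -1 0 0 0 0; -1 0 0 0 0; -1 0 0 0 0; -1 0 0 0 0"

```text
clock: 24.92
tool_pos: [0.5983, 0.1965, 0.076]
tool_rot: [0.002, 0.229, 0.973, 0.001]
force: [-7.9, -2.6, 22.2]
finger_gap: 0.0234
finger_force: 63.0
```

```bash
python3 -c "
from workcell import env
print(env.sign_off())"
```

```text
the job is handed in; nothing more can be done
None
```

I handed the job in with the large round presser seated in the trainer's well, pressed against the stop at about 22 N for over 3 s and still held. On the way a mis-scaled 10 mm trim set the foot on the block's face at about 29 N; I backed off and corrected it. The verdict was not shown.

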